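Clamp the tablet jar and take off its push-and-turn safety cap

ROBOT

A 6-joint arm with a two-finger parallel gripper is mounted at the origin on a cart in front of the work surface, level with it; the furniture and walls round the work are solid. World frame = base frame: x ahead of the robot, y to its left, z up, the work surface at z = 0. Lengths are in mm, angles in rad, forces in N, time in s.
With the tool pointing down it reaches from about 400 to 925 mm from the base axis. Payload 12.5 kg.
Tool frame: the origin (TCP) lies on the mounting face of the last link; the fingertips stand 190 mm ahead of it and the grasp point (between the pads) lies 171 mm ahead of it; z points along the fingers, y is the line along which they close (so a half turn about z gives the same grasp; the last joint's range is limited). The gripper opens to 95 mm and grips with 3 to 60 N. Pads are 20 mm wide; open, the fingers measure 119 mm over their backs; the gripper's body (75 mm by 180 mm) begins 59 mm behind the grasp point.
Start: joints at [1.174, 0.491, 1.559, -0, 1.092, -0.106], TCP at [179.175, 598.766, 404.761] pointing down, gripper open.
Joint ranges: [-3.1, 3.1], [-0.84, 2.19], [0.05, 2.79], [-1.13, 4.28], [0.06, 2.93], [-2.69, 2.69]. Speed limits (rad/s): [2.22, 2.22, 2.79, 3.14, 3.14, 3.14].

INTERFACE

Orientations are given as [roll, pitch, yaw] about the fixed x, y, z axes, in that order (R = Rz(yaw) Ry(pitch) Rx(roll)).
In Python, from cell import env gives the robot as it stands.
- The arm moves only by the tool carry_out, never from a script. Its argument "series" is a list of rows, each a list of 5 numbers: the shift along the tool's x, y, z in m, then the turn about the tool's z in degrees, then the opening, from 0 (shut) to 1 (fully open). A call has 1 to 20 rows; each row is the pose to reach, as a shift and turn from the pose commanded when the call began, along the tool's axes at that moment; what a row does not reach only later rows make up. A row lasts 1/8 s, in which the tool goes at most 62.5 mm and 10.7 degrees, less where a joint would pass 70% of its speed; a pose out of reach is approached as far as the arm can. A call with a gripper value outside its range is refused whole. The fingers move at their own pace and stop on an object; the grip force is fixed at half the most. Time passes only in rows, so rows that repeat a pose let the fingers close. It gives the time, the measured TCP pose, the force, the opening and the grip force at its end, in the units of the state.
- env.state(): the state, without advancing time (a new reading comes with each control period).
- env.read_camera(name): name is "scene" or "side" or "wrist"; returns (picture, depth): 420x560x3 uint8, red, green, blue; 420x560 float32, mm along the optical axis (not along the pixel's ray), 0 where there is no reading.
- env.get_calibration(name): a dict with "intrinsics" (3x3 intrinsics, pixels), "D" ([k1, k2, p1, p2, k3] as OpenCV has them; the pictures are not rectified), "cam_to_world" (4x4, takes a point from camera to world coordinates); the wrist camera has in their place "T_tool_cam" (4x4, takes a point from camera to tool coordinates, whose origin is the TCP and whose axes are the flange's). Camera axes: x right, y up, looking along -z (the intrinsics and any distortion apply to the point x, -y, -z); pixel columns grow to the right and rows downward; lengths in mm; the calibration is good to about 2 mm. A picture is of the moment at which its call begins: read the wrist's pose just before it. get_calibration takes no time and is no camera call.
- env.job_done(): hands the job in; it is judged then, once.
The state is a dict: "t": time; "joints": joint angles; "qvel": joint speeds; "tau": joint torques, N m; "eef_pos": TCP position; "tcp_rot": TCP orientation; "ft_force": force on the tool from outside, world axes, zero at the start; "moment": the same for the moment, N m; "opening": opening from 0.0 (shut) to 1.0 (fully open); "grip_force": force on a finger pad.
Only numpy, scipy, OpenCV 4.12 (cv2) and the standard library are available. Lean on these libraries where they do the work, as an engineer would, in place of code of your own. Each camera call takes 0.05 s, during which the arm holds its last target. There are 200 camera calls.

TASK

Lock the amber tablet jar in its clamp stand by turning the red clamp knob clockwise as far as it goes, then open the jar's white child-safe cap: press it down, keep it pressed while twisting it anticlockwise until it is free, and lift it straight off. Finish while still holding the cap in the gripper, level and over the jar, 5 to 10 cm clear above its mouth; leave the jar clamped in its stand and do not disturb the other kitchen things.

Things in the scene. Friction and masses are not known exactly. Their poses are not given: they have to be found in the camera images.
- clamp_stand: Aluminium and grey stand fixed on the worktop, foot plate 192 x 84 x 10 mm. Origin: on the worktop under the jar's place; the knob's axis is 108 mm from it along -x (roughly towards the robot; yaw -0.45 to 0.3 rad). Two posts 66 mm tall stand on the jar's +x side; a rubber pad slides out of the 60 mm tall housing under the knob and pushes the jar against them.
- clamp_knob_grip (a point): Point on the red clamp knob's vertical axis at the height to grip, 97 mm above the worktop. The knob has a straight upright bar, 46 mm long, 14 mm thick; its top is 7 mm above this point, its sides end 23 mm below it at a 48 mm disc. The bar runs along this point's x axis and turns with the knob; grip it across, along the point's y axis.
- clamp_knob (a joint): Turn of the clamp knob (rad): 0 open, grows clockwise seen from above, stop at 1.3 = clamped; above 1.1 counts as locked. Starts at 0 to 0.25. Friction about 0.12 N m (up to about 0.2 near the stop); it stays where it is left. Each rad moves the pad 6 mm; near the stop the pad presses the jar with up to about 13 N through a spring.
- jar: Loose amber jar with paper label, 64 mm in diameter. Origin: centre of its foot, which stands on the stand's plate, 10 mm above the worktop; z up. Above the foot: body to 62 mm, sloping shoulder to 75 mm, neck (38 mm wide) to the mouth at 108 mm. About 0.3 kg. Clamping pushes it about 1 mm towards the posts.
- cap: White ribbed push-and-turn cap, two blue arrows on top, 54 mm in diameter, 26 mm tall. Origin: centre of its open underside; z up. Closed: underside 94 mm above the jar's foot, top 130 mm above the worktop, x axis along the jar's. Pressed down over 3 mm it passes the teeth; it is free once turned anticlockwise (from above) 35 to 85 degrees, aim at 60. Clockwise it is blocked.
- cap_liner (a joint): Sprung liner inside the cap (m): 0 with the cap closed on the jar, grows as the cap is pressed down, stop at 0.0045; negative (-0.003) when the cap is off. It pushes the cap up with about 8 N, 10 N when fully pressed.
- mug: Bystander: green mug, 86 mm in diameter, 96 mm tall, handle towards its -y axis. Origin: on its underside, 16 mm from the axis towards the handle. Not to be disturbed.
- bowl: Bystander: small white bowl, 115 mm wide, 51 mm tall. Origin: centre of its underside. Not to be disturbed.
- glass: Bystander: clear drinking glass behind the jar stand, 79 mm wide, 90 mm tall. Origin: centre of its underside. Not to be disturbed.
- teaspoon: Bystander: steel teaspoon lying behind the jar stand, 130 x 26 x 11 mm, along its x axis. Origin: centre of its underside. Not to be disturbed.
- scourer: Bystander: ball of steel wool on the front strip, 51 mm wide, 30 mm tall. Origin: centre of its underside. Not to be disturbed.

How it is judged (in metres and radians):
On the way, in this order (a step that is already met when the one before it is completed fails the run):
1. The clamp knob is turned to its locked end (above 1.1 rad) with the jar in the stand and the cap still on it (value of joint clamp_knob above 1.1 rad and z of cap in the frame of jar below 0.099 m and angle between jar's own z axis and vertical below 0.1 rad and horizontal distance between jar and clamp_stand below 0.01 m and z of jar in the frame of clamp_stand below 0.018 m), for 0.2 s.
2. The cap is pressed down by more than 2 mm on the clamped jar (value of joint clamp_knob above 1.1 rad and z of cap in the frame of jar below 0.092 m), for 0.05 s.
3. The cap is twisted by more than 30 degrees against the jar while still on its neck (value of joint clamp_knob above 1.1 rad and angle between the x axis of cap and the x axis of jar, either way round above 0.52 rad and z of cap in the frame of jar below 0.099 m), for 0.05 s.
At the end, for the whole second after the job is handed in: The gripper holds the cap still and level (0.3 rad), clear of the jar, its underside 30 to 130 mm above the jar's mouth and within 40 mm of its axis; the knob is still locked (over 1.1 rad) and the jar upright (0.1 rad) in its stand (within 10 mm, lifted under 8 mm) (z of cap in the frame of jar between 0.138 and 0.238 m and horizontal distance between cap and jar below 0.04 m and angle between cap's own z axis and vertical below 0.3 rad and contact force between the fingers and cap above 1 N and contact force between cap and jar below 0.1 N and linear speed of cap below 0.03 m/s and value of joint clamp_knob above 1.1 rad and angle between jar's own z axis and vertical below 0.1 rad and horizontal distance between jar and clamp_stand below 0.01 m and z of jar in the frame of clamp_stand below 0.018 m); the arm keeps its last pose, push and grip.
It fails at once if The jar is tipped (more than 0.25 rad) or lifted out of its stand (more than 15 mm) (angle between jar's own z axis and vertical above 0.25 rad or z of jar in the frame of clamp_stand above 0.025 m).
It fails at once if A bystander is pushed away by more than 20 mm (distance of any of mug, bowl, glass, teaspoon, scourer from where it was at the start of the episode above 0.02 m).
It fails at once if A bystander is tipped over (angle between any of mug, bowl, glass, teaspoon, scourer's own z axis and vertical above 0.3 rad).
It also fails if it takes over 51 s, if anything falls off the work surface, if the arm or the gripper's body presses on something with over 40 N, if the wrist force passes 120 N, or if a joint passes its speed limit or range.

## Working session

There is one attempt and no reset: what is moved stays moved. The work goes in short steps, Python scripts to look and compute and a tool call to move; the robot and the scene stay as the last step left them, time stands still between calls to the robot, and variables do not carry over. Pictures are saved under pics/ and viewed, at most 10 in all, crops included, and the job is handed in when it is done.

Besides the shell and the picture viewer there is one more tool, called after ">>>" as name(argument=value, ...), one argument or row to a line, values as JSON. carry_out: Moves the arm, as the interface text tells. Its arguments: {"type":"object","properties":{"series":{"type":"array","items":{"type":"array","items":{"type":"number"}}}},"required":["series"]}

```bash
ls; mkdir -p pics; cat > h.py <<'E'
import numpy as np, cv2
from cell import env
from scipy.spatial.transform import Rotation as R
def grab(n):
    s=env.state(); im,d=env.read_camera(n); return s,im,d
def save(n,im): cv2.imwrite('pics/'+n+'.png',cv2.cvtColor(im,cv2.COLOR_RGB2BGR))
def c2w(n,s):
    c=env.get_calibration(n)
    if n!='wrist': return np.array(c['cam_to_world'])
    T=np.eye(4);T[:3,:3]=R.from_euler('xyz',s['tcp_rot']).as_matrix();T[:3,3]=s['eef_pos']
    return T@np.array(c['T_tool_cam'])
def rays(n,s,px):
    c=env.get_calibration(n);M=c2w(n,s)
    u=cv2.undistortPoints(np.float64(px).reshape(-1,1,2),np.array(c['intrinsics']),np.array(c['D'])).reshape(-1,2)
    d=np.c_[u[:,0],-u[:,1],-np.ones(len(u))]
    return M[:3,3],d@M[:3,:3].T
def plane(n,s,px,z):
    o,d=rays(n,s,px); return o+d*((z-o[2])/d[:,2])[:,None]
def pts(n,s,px,depth):
    o,d=rays(n,s,px); return o+d*np.asarray(depth)[:,None]
def hsv(im): return cv2.cvtColor(im,cv2.COLOR_RGB2HSV)
E
python3 - <<'E'
from h import *
np.set_printoptions(precision=4,suppress=True)
print(env.state())
ims=[]
for n in('scene','side','wrist'):
    s,im,d=grab(n); save(n+'0',im); print(n,c2w(n,s)[:3,3])
E
```

```text
pics
{'t': 0.0, 'joints': array([ 1.1744,  0.4915,  1.5594,  0.    ,  1.0917, -0.1056]), 'qvel': array([ 0.001 , -0.0008, -0.0015,  0.0002, -0.001 , -0.0021]), 'tau': array([ -0.0017, -61.2645, -25.8185,   0.0692,   0.0482,  -0.0001]), 'eef_pos': array([179.1461, 598.7466, 404.1873]), 'tcp_rot': array([-3.1405, -0.0001,  2.8508]), 'ft_force': array([ 0.012 , -0.2547,  0.1132]), 'moment': array([ 0.0573,  0.0342, -0.0316]), 'grip_force': 0.0, 'opening': 1.000852360053294}
scene [238.9843 756.8036 587.1836]
side [226.9551 866.6015 768.227 ]
wrist [111.8306 619.9457 385.385 ]
```

View pics/scene0.png

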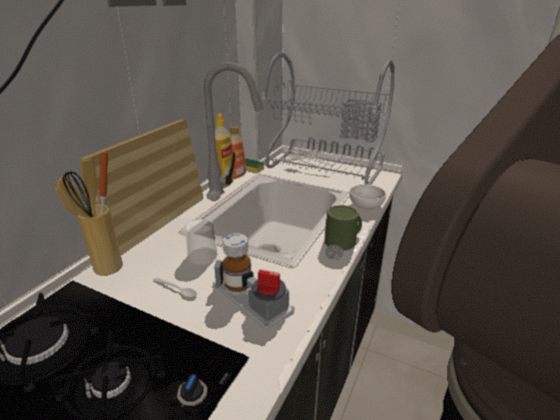

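View pics/side0.png

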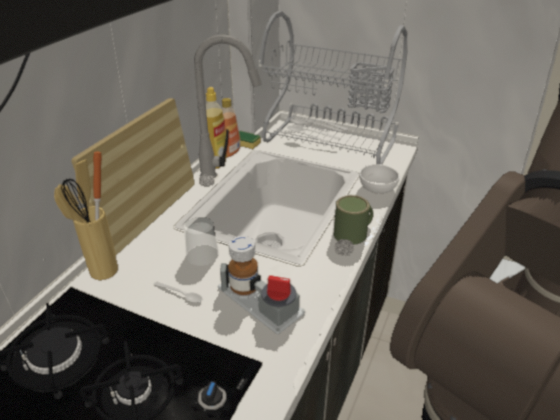

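Both views show the capped jar (scene about 236,245; side 242,250) with the red knob to its lower right (268,283; 278,288). The glass (200,240) and spoon (175,288) lie behind it, and the mug, scourer and bowl are further along the front. I'll measure the cap top and the knob bar from depth.

```bash
cat > m.py <<'E'
from h import *
np.set_printoptions(precision=1,suppress=True)
def measure(n):
    s,im,d=grab(n); h=hsv(im)
    vv,uu=np.mgrid[0:420,0:560]; ok=d>0
    px=np.c_[uu[ok],vv[ok]]; P=pts(n,s,px,d[ok]); H=h[ok].astype(int)
    red=((H[:,0]<8)|(H[:,0]>172))&(H[:,1]>150)&(H[:,2]>60)&(P[:,2]>50)&(P[:,2]<125)&(np.hypot(P[:,0],P[:,1])<925)
    Q=P[red]; top=red&(P[:,2]>98)&(P[:,2]<112)
    print(n,'red',red.sum(), Q.min(0) if len(Q) else'',Q.max(0) if len(Q) else '')
    k=None
    if top.sum()>20:
        T=plane(n,s,px[top],104.)[:,:2].astype(np.float32); (c,w,a)=cv2.minAreaRect(T); b=cv2.boxPoints((c,w,a))
        e=max([b[1]-b[0],b[2]-b[1]],key=np.linalg.norm)
        k=np.array(c); print(' bar',k,np.array(w),'bar dir deg',np.degrees(np.arctan2(e[1],e[0]))%180,'z',np.median(P[top][:,2]),top.sum())
    cap=(P[:,2]>124)&(P[:,2]<137)&(H[:,1]<160)&(H[:,2]>70)
    if k is not None: cap&=np.hypot(*(P[:,:2]-k).T)<150
    if cap.sum()>20:
        T=plane(n,s,px[cap],130.)[:,:2].astype(np.float32)
        print(' cap n',cap.sum(),'circle',cv2.minEnclosingCircle(T),'med',np.median(T,0),'z',np.median(P[cap][:,2]))
        if k is not None:
            v=np.median(T,0)-k; print(' stand yaw deg',np.degrees(np.arctan2(v[1],v[0])),'dist',np.hypot(*v))
    return s,im,d
if __name__=='__main__':
    import sys
    for n in sys.argv[1:]: measure(n)
E
python3 m.py scene side wrist
```

```text
scene red 439 [506.9 213.5  66.2] [548.7 246.8 107.8]
 bar [526.9 227.1] [42.3 18. ] bar dir deg 9.2362175 z 103.62393344232174 99
 cap n 343 circle ((630.5889892578125, 187.1988067626953), 31.825702667236328) med [629.4 187.5] z 131.2684027309594
 stand yaw deg -21.114344455456457 dist 109.8338989848079
side red 425 [505.7 217.4  65. ] [548.  246.7 107. ]
 bar [526.2 226.6] [40.1 16. ] bar dir deg 10.604887 z 102.3978410223175 93
 cap n 392 circle ((627.177001953125, 186.91221618652344), 30.63317108154297) med [627.  187.2] z 130.01252102683742
 stand yaw deg -21.33377354093258 dist 108.20035157929765
wrist red 0
```

View pics/wrist0.png

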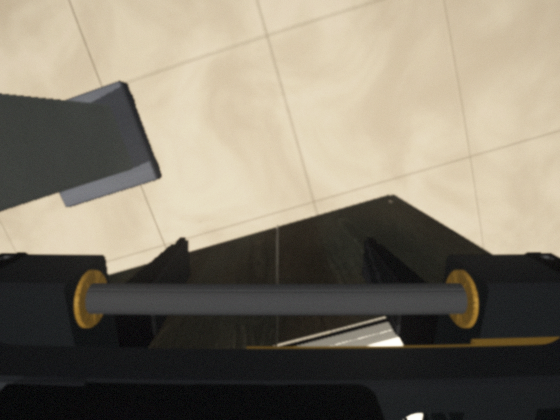

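The wrist view shows only floor and the gripper. Next I'll work out a viewing pose over the stand, plus the move helper.

```bash
cat >> h.py <<'E'
def shift(s,target,yaw_deg):
    M=R.from_euler('xyz',s['tcp_rot']).as_matrix(); y=np.degrees(s['tcp_rot'][2])
    t=-(yaw_deg-y); return M.T@(np.array(target)-s['eef_pos'])/1000,(t+180)%360-180
E
python3 - <<'E'
from h import *
np.set_printoptions(precision=3,suppress=True)
s=env.state(); c=env.get_calibration('wrist'); T=np.array(c['T_tool_cam']); print(T,c['intrinsics'])
for tx,ty,z in((600,215,404),(560,215,404),(640,200,430)):
    A=np.eye(4);A[:3,:3]=R.from_euler('xyz',[np.pi,0,np.radians(190)]).as_matrix();A[:3,3]=tx,ty,z
    W=np.linalg.inv(A@T)
    for p in((526.5,227,104),(628,187,130)):
        q=(W@np.r_[p,1])[:3]; print(tx,ty,z,cv2.projectPoints(np.array([[q[0],-q[1],-q[2]]]),np.zeros(3),np.zeros(3),np.array(c['intrinsics']),np.array(c['D']))[0].ravel())
    print(shift(s,(tx,ty,z),190))
E
```

```text
[[ 0.001  0.968  0.251 70.601]
 [ 1.    -0.001 -0.     1.036]
 [ 0.     0.251 -0.968 18.838]
 [ 0.     0.     0.     1.   ]] [[334.226   0.    275.821]
 [  0.    334.226 210.729]
 [  0.      0.      1.   ]]
600 215 404 [304.659 124.599]
600 215 404 [234.441 243.009]
(array([-0.513, -0.247,  0.001]), np.float64(-26.663079910457157))
560 215 404 [295.464 172.544]
560 215 404 [227.703 287.109]
(array([-0.475, -0.258,  0.001]), np.float64(-26.663079910457157))
640 200 430 [327.969  81.236]
640 200 430 [262.082 192.079]
(array([-0.556, -0.25 , -0.025]), np.float64(-26.663079910457157))
```

>>> carry_out(
  series=[
    [-0.1, -0.05, 0, -6, 1],
    [-0.2, -0.1, 0, -12, 1],
    [-0.3, -0.15, 0, -18, 1],
    [-0.4, -0.2, 0, -22, 1],
    [-0.513, -0.247, 0, -26.7, 1],
    [-0.513, -0.247, 0, -26.7, 1],
    [-0.513, -0.247, 0, -26.7, 1],
    [-0.513, -0.247, 0, -26.7, 1],
    [-0.513, -0.247, 0, -26.7, 1],
    [-0.513, -0.247, 0, -26.7, 1],
    [-0.513, -0.247, 0, -26.7, 1],
    [-0.513, -0.247, 0, -26.7, 1],
    [-0.513, -0.247, 0, -26.7, 1],
    [-0.513, -0.247, 0, -26.7, 1],
    [-0.513, -0.247, 0, -26.7, 1],
  ],
)

```text
t: 2.17
eef_pos: [599.6, 215.4, 404.9]
tcp_rot: [3.142, 0.0, -2.966]
ft_force: [0.2, 0.1, -0.6]
opening: 1.0
grip_force: 0.0
```

```bash
python3 - <<'E'
from m import *
s,im,d=measure('wrist'); save('w1',im); print(s['t'],s['eef_pos'],s['tcp_rot'],s['joints'])
E
```

```text
wrist red 2128 [507.1 198.3  66.6] [553.5 246.3 107.6]
 bar [529.5 222. ] [44.1 13.9] bar dir deg 10.617885 z 104.8052715938301 852
 cap n 3372 circle ((629.604736328125, 184.36447143554688), 28.243515014648438) med [628.8 184.4] z 131.19201339009112
 stand yaw deg -20.710421184692464 dist 106.15884178706366
2.175 [599.6 215.4 404.9] [ 3.1  0.  -3. ] [ 0.2  0.5  1.5  0.   1.1 -1.5]
```

View pics/w1.png

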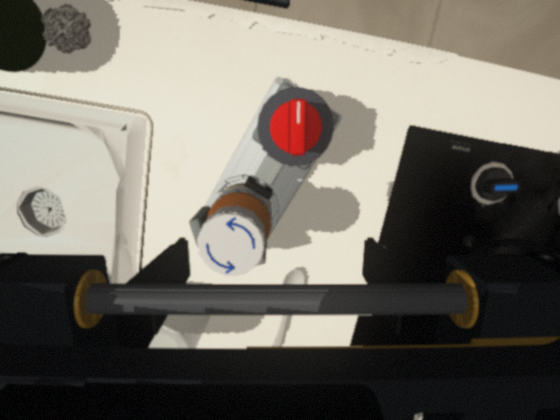

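The wrist view is clear: knob bar at (298,127), cap at (232,243), scourer at (68,30), spoon at (295,295). The bar direction is 10.6°. I'll move over the knob, descend and grip it across.

>>> carry_out(
  series=[
    [0.04, 0.01, 0, -0.6, 0.7],
    [0.068, 0.019, 0.03, -0.6, 0.7],
    [0.068, 0.019, 0.07, -0.6, 0.7],
    [0.068, 0.019, 0.1, -0.6, 0.7],
    [0.068, 0.019, 0.125, -0.6, 0.7],
    [0.068, 0.019, 0.135, -0.6, 0.7],
    [0.068, 0.019, 0.135, -0.6, 0.7],
    [0.068, 0.019, 0.135, -0.6, 0.7],
  ],
)

```text
t: 3.22
eef_pos: [529.8, 222.0, 270.7]
tcp_rot: [3.141, 0.001, -2.956]
ft_force: [-0.4, 0.3, -0.0]
opening: 0.697
grip_force: 0.0
```

>>> carry_out(
  series=[
    [0, 0, 0, 0, 0.3],
    [0, 0, 0, 0, 0.2],
    [0, 0, 0, 0, 0.1],
    [0, 0, 0, 0, 0.05],
    [0, 0, 0, 0, 0.05],
    [0, 0, 0, 0, 0.05],
    [0, 0, 0, 0, 0.05],
    [0, 0, 0, 0, 0.05],
  ],
)

```text
t: 4.22
eef_pos: [529.7, 221.5, 269.8]
tcp_rot: [-3.141, -0.0, -2.956]
ft_force: [1.1, -6.0, 0.9]
opening: 0.145
grip_force: 30.0
```

>>> carry_out(
  series=[
    [0, -0.0005, 0, 5, 0.05],
    [0, -0.0005, 0, 10, 0.05],
    [0, -0.0005, 0, 15, 0.05],
    [0, -0.0005, 0, 20, 0.05],
    [0, -0.0005, 0, 25, 0.05],
    [0, -0.0005, 0, 30, 0.05],
    [0, -0.0005, 0, 30, 0.05],
  ],
)

```text
t: 5.1
eef_pos: [529.7, 221.3, 269.7]
tcp_rot: [-3.141, 0.0, 2.804]
ft_force: [0.3, -2.7, 1.3]
opening: 0.145
grip_force: 30.0
```

```bash
python3 - <<'E'
from h import *
s=env.state();print(s['ft_force'],s['moment'],s['tcp_rot'],s['eef_pos'],s['joints'])
E
```

```text
[ 0.34635616 -2.6895906   1.33716714] [-0.50989279 -0.09291069 -0.08894864] [-3.14147621e+00  6.38918006e-05  2.80410636e+00] [529.69373244 221.26858534 269.74862375] [ 2.80663426e-01  5.88674925e-01  1.81553609e+00 -1.96210001e-04
  7.37397067e-01 -9.52501360e-01]
```

>>> carry_out(
  series=[
    [0, 0, 0, 5, 0.05],
    [0, 0, 0, 10, 0.05],
    [0, 0, 0, 15, 0.05],
    [0, 0, 0, 20, 0.05],
    [0, 0, 0, 25, 0.05],
    [0, 0, 0, 30, 0.05],
    [0, 0, 0, 30, 0.05],
  ],
)

```text
t: 5.98
eef_pos: [529.7, 221.2, 269.7]
tcp_rot: [-3.141, 0.0, 2.282]
ft_force: [-0.5, -3.8, 0.7]
opening: 0.146
grip_force: 30.0
```

```bash
python3 - <<'E'
from h import *
s=env.state();print(s['ft_force'],s['moment'],s['tcp_rot'],s['eef_pos'],s['joints'])
E
```

```text
[-0.47695313 -3.82284508  0.71316984] [-0.83854405 -0.10492131 -0.08251768] [-3.14142896e+00  1.44774995e-04  2.28228385e+00] [529.67808173 221.23411601 269.74745456] [ 2.80622694e-01  5.88653774e-01  1.81559022e+00 -2.97314617e-04
  7.37436953e-01 -4.30644738e-01]
```

>>> carry_out(
  series=[
    [0, 0, 0, 3, 0.05],
    [0, 0, 0, 6, 0.05],
    [0, 0, 0, 8, 0.05],
    [0, 0, 0, 8, 0.05],
  ],
)

```text
t: 6.48
eef_pos: [529.7, 221.3, 269.7]
tcp_rot: [-3.141, 0.0, 2.142]
ft_force: [0.0, -4.8, 2.0]
opening: 0.145
grip_force: 30.0
```

```bash
python3 - <<'E'
from h import *
s=env.state();print(s['ft_force'],s['moment'],s['tcp_rot'],s['eef_pos'],s['joints'])
E
```

```text
[ 0.00652717 -4.77106819  1.98075579] [-1.05823053 -0.08401708  0.01892246] [-3.14140672e+00  1.66275868e-04  2.14190208e+00] [529.65905157 221.25478404 269.74340573] [ 2.80668579e-01  5.88653171e-01  1.81560819e+00 -3.16112481e-04
  7.37461844e-01 -2.90203163e-01]
```

>>> carry_out(
  series=[
    [0, 0, 0, 2, 0.05],
    [0, 0, 0, 4, 0.05],
    [0, 0, 0, 5, 0.05],
    [0, 0, 0, 5, 0.05],
  ],
)

```text
t: 6.98
eef_pos: [529.5, 221.5, 269.8]
tcp_rot: [-3.141, -0.0, 2.054]
ft_force: [-1.7, -2.4, 4.3]
opening: 0.16
grip_force: 31.2
```

```bash
python3 - <<'E'
from h import *
s=env.state();print(s['ft_force'],s['moment'],s['tcp_rot'],s['eef_pos'],s['joints'])
E
```

```text
[-1.7431476  -2.4042899   4.31477864] [-0.66657658  0.40617555  0.78328027] [-3.14133378e+00 -1.44298365e-04  2.05397930e+00] [529.50386225 221.53134586 269.79535389] [ 2.81166742e-01  5.88548050e-01  1.81564090e+00  1.32955866e-04
  7.37686265e-01 -2.02114648e-01]
```

The moment jumped to 0.78 N m, so the knob is at its stop. Release and rise.

>>> carry_out(
  series=[
    [0, 0, 0, -1.5, 0.1],
    [0, 0, 0, -1.5, 0.4],
    [0, 0, 0, -1.5, 0.4],
    [0, 0, 0, -1.5, 0.4],
    [0, 0, -0.04, -1.5, 0.4],
    [0, 0, -0.08, -1.5, 0.6],
    [0, 0, -0.12, -1.5, 1],
    [-0.06, 0.04, -0.135, -1.5, 1],
    [-0.11, 0.07, -0.135, -1.5, 1],
    [-0.159, 0.086, -0.135, -1.5, 1],
    [-0.159, 0.086, -0.135, -1.5, 1],
    [-0.159, 0.086, -0.135, -1.5, 1],
    [-0.159, 0.086, -0.135, -1.5, 1],
  ],
)

```text
t: 8.6
eef_pos: [678.9, 121.5, 405.0]
tcp_rot: [3.141, -0.0, 2.08]
ft_force: [-0.2, 0.4, -0.4]
opening: 0.999
grip_force: 0.0
```

```bash
python3 - <<'E'
from m import *
for n in('wrist','side'): s,im,d=measure(n); save(n+'2',im)
print(s['t'],s['eef_pos'],s['tcp_rot'])
t=(630,184,350); print(shift(s,t,np.degrees(s['tcp_rot'][2])))
E
```

```text
wrist red 2000 [502.9 198.4  65.7] [553.3 244.1 107.1]
 bar [535.4 213.8] [14.3 28.5] bar dir deg 121.63243 z 104.81036122412783 688
 cap n 4273 circle ((632.424560546875, 183.79229736328125), 27.594276428222656) med [632.3 184.3] z 131.27697035362138
 stand yaw deg -16.957279930457386 dist 101.30506635518532
side red 347 [505.9 198.1  66.7] [550.9 245.4 106. ]
 bar [526.4 225.8] [13.6 45.4] bar dir deg 115.02282 z 103.54585848122883 67
 cap n 395 circle ((629.2223510742188, 185.6255340576172), 30.432781219482422) med [628.8 186.4] z 129.98937809053166
 stand yaw deg -21.015835664839347 dist 109.74968112513436
8.65 [678.9 121.5 405.1] [ 3.1 -0.   2.1]
(array([ 0.1, -0. ,  0.1]), np.float64(0.0))
```

View pics/wrist2.png

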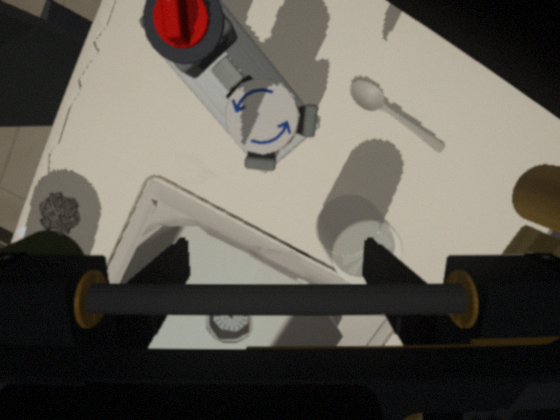

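The wrist view shows the knob bar turned by 69° (top left, 182,22), the cap at (262,113) between pad and posts, the glass at (365,245) and the spoon at (395,110). I'll go over the cap, using (631,184), then down and grip.

>>> carry_out(
  series=[
    [0.04, -0.006, 0, 0, 1],
    [0.078, -0.011, 0.0, 0, 1],
    [0.078, -0.011, 0.03, 0, 1],
    [0.078, -0.011, 0.07, 0, 1],
    [0.078, -0.011, 0.1, 0, 1],
    [0.078, -0.011, 0.118, 0, 1],
    [0.078, -0.011, 0.118, 0, 1],
    [0.078, -0.011, 0.118, 0, 1],
  ],
)

```text
t: 9.7
eef_pos: [632.2, 183.4, 288.0]
tcp_rot: [3.14, 0.0, 2.08]
ft_force: [0.2, 0.1, 0.1]
opening: 0.999
grip_force: 0.0
```

>>> carry_out(
  series=[
    [0, 0, 0, 0, 0.75],
    [0, 0, 0, 0, 0.65],
    [0, 0, 0, 0, 0.5],
    [0, 0, 0, 0, 0.4],
    [0, 0, 0, 0, 0.4],
    [0, 0, 0, 0, 0.4],
  ],
)

```text
t: 10.45
eef_pos: [632.1, 183.2, 286.8]
tcp_rot: [3.141, 0.0, 2.079]
ft_force: [0.5, -0.2, 1.4]
opening: 0.575
grip_force: 30.0
```

>>> carry_out(
  series=[
    [0, 0, 0.002, 0, 0.4],
    [0, 0, 0.004, 0, 0.4],
    [0, 0, 0.005, 0, 0.4],
    [0, 0, 0.005, 0, 0.4],
    [0, 0, 0.005, 0, 0.4],
  ],
)

```text
t: 11.08
eef_pos: [632.0, 183.3, 282.7]
tcp_rot: [3.141, 0.0, 2.079]
ft_force: [-1.8, -0.1, 8.2]
opening: 0.58
grip_force: 30.0
```

>>> carry_out(
  series=[
    [0, 0, 0.001, 0, 0.4],
    [0, 0, 0.0015, 0, 0.4],
    [0, 0, 0.0015, 0, 0.4],
    [0, 0, 0.0015, 0, 0.4],
  ],
)

```text
t: 11.58
eef_pos: [632.0, 183.2, 282.1]
tcp_rot: [3.14, 0.001, 2.079]
ft_force: [-5.1, -0.6, 16.0]
opening: 0.577
grip_force: 30.0
```

The liner is at its stop (16 N). Twist anticlockwise.

>>> carry_out(
  series=[
    [0, 0, 0, -5, 0.4],
    [0, 0, 0, -10, 0.4],
    [0, 0, 0, -15, 0.4],
    [0, 0, 0, -20, 0.4],
    [0, 0, 0, -25, 0.4],
    [0, 0, 0, -30, 0.4],
    [0, 0, 0, -35, 0.4],
    [0, 0, 0, -40, 0.4],
    [0, 0, 0, -45, 0.4],
    [0, 0, 0, -50, 0.4],
    [0, 0, 0, -55, 0.4],
    [0, 0, 0, -60, 0.4],
    [0, 0, 0, -62, 0.4],
    [0, 0, 0, -62, 0.4],
  ],
)

```text
t: 13.32
eef_pos: [632.1, 183.4, 282.1]
tcp_rot: [3.141, 0.002, -3.121]
ft_force: [-4.5, 0.6, 15.2]
opening: 0.577
grip_force: 30.0
```

```bash
python3 - <<'E'
from h import *
s=env.state();print(s['ft_force'],s['moment'],s['tcp_rot'],s['eef_pos'],s['opening'])
s,im,d=grab('side'); save('side3',cv2.resize(im[200:340,170:350],None,fx=3,fy=3))
E
```

```text
[-4.48553944  0.62556303 15.21904121] [-0.09594609  0.68545208 -0.03433841] [ 3.14103153e+00  2.19193536e-03 -3.12121902e+00] [632.09339364 183.35776029 282.10424067] 0.576818231113251
```

View pics/side3.png

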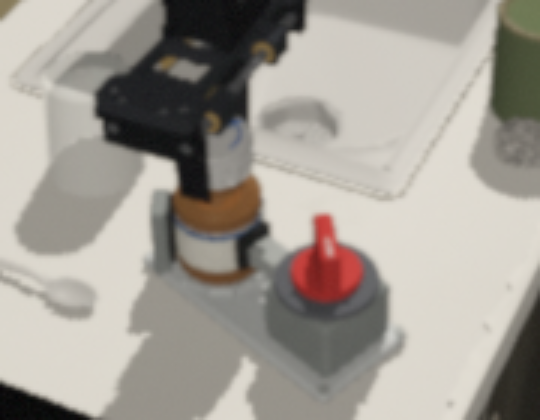

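The view shows the jar upright at (218,230) with the gripper on the cap and the knob still locked. Lift slowly and watch the force.

>>> carry_out(
  series=[
    [0, 0, -0.002, 0, 0.4],
    [0, 0, -0.004, 0, 0.4],
    [0, 0, -0.006, 0, 0.4],
    [0, 0, -0.008, 0, 0.4],
    [0, 0, -0.01, 0, 0.4],
    [0, 0, -0.01, 0, 0.4],
  ],
)

```text
t: 14.12
eef_pos: [631.9, 183.2, 290.1]
tcp_rot: [3.142, -0.0, -3.122]
ft_force: [-0.3, 0.1, -0.4]
opening: 0.58
grip_force: 30.0
```

>>> carry_out(
  series=[
    [0, 0, -0.008, 0, 0.4],
    [0, 0, -0.016, 0, 0.4],
    [0, 0, -0.026, 0, 0.4],
    [0, 0, -0.038, 0, 0.4],
    [0, 0, -0.052, 0, 0.4],
    [0, 0, -0.066, 0, 0.4],
    [0, 0, -0.078, 0, 0.4],
    [0, 0, -0.085, 0, 0.4],
    [0, 0, -0.085, 0, 0.4],
    [0, 0, -0.085, 0, 0.4],
    [0, 0, -0.085, 0, 0.4],
    [0, 0, -0.085, 0, 0.4],
  ],
)

```text
t: 15.62
eef_pos: [632.0, 183.2, 374.9]
tcp_rot: [-3.142, -0.001, -3.122]
ft_force: [-0.0, 0.2, -0.5]
opening: 0.581
grip_force: 30.0
```

```bash
python3 - <<'E'
from h import *
s,im,d=grab('side'); save('side4',cv2.resize(im[170:340,160:350],None,fx=3,fy=3)); print(s['opening'],s['grip_force'],s['ft_force'],s['qvel'],s['eef_pos'])
E
```

```text
0.5811385447721996 30.000109327957034 [-0.02209366  0.19801646 -0.46194572] [ 1.45321617e-03 -9.67905964e-04 -2.00038331e-03 -1.36476660e-03
  5.46172782e-05 -2.04803955e-03] [632.02473807 183.22589424 374.88094319]
```

View pics/side4.png

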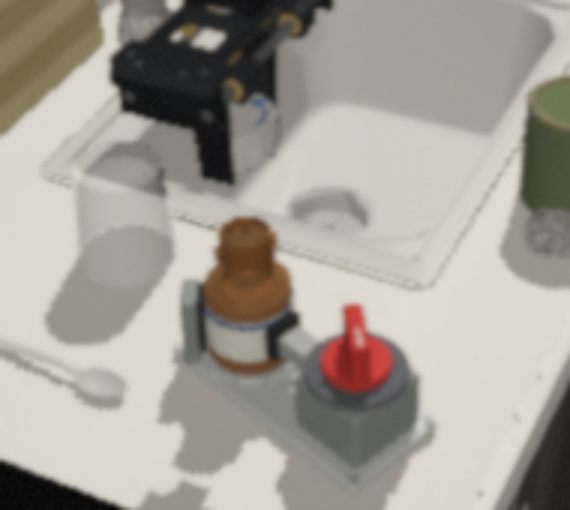

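The cap is held level at (252,135), the open jar is still clamped at (247,290), and the glass, spoon and mug in view have not moved. Handing in.

```bash
python3 -c "
from cell import env
print(env.job_done())"
```

```text
the job is handed in; nothing more can be done
None
```

The knob is turned to its stop, and the cap was pressed, twisted about 62° and lifted off; it is held level roughly 75 mm above the jar's mouth, with the jar still clamped, and the job was handed in at about 16 s (no verdict returned).

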